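# Refill the spring-fed carton dispenser

## Task

Fill the empty spring-fed dispenser on the counter with the two loose cartons, one after the other: feel for the top of its platform or pile, lay the carton flat on it lengthwise, press it down against the spring, and slide it back under the steel lip until it rests against the back wall, so that both end up held flat under the lip, one above the other. They are thin card, so press and push gently, and leave the tape measure, the thread spool and the rubber stamp where they are.

Things in the scene. Friction and masses are not known exactly. Their poses are not given: they have to be found in the camera images.
- dispenser: wooden carton dispenser fixed to the counter: foot 110 x 92 mm, 58 mm tall sleeve (86 x 76 mm), in it an open-topped magazine clamped at a height that varies and is NOT reported: underside of its lip at z = H, 100 to 145 mm. Origin: centre of the foot's underside, below the pile's centre; z up, +x from the open front to the back wall. Magazine width inside 48 mm (y -24 to +24)
- lip_edge (a point): below or at the middle of the lower front edge of the steel lip: x = +18 mm, drawn at z = 100 mm, really at z = H. The lip is 5 mm thick, rounded in front, and reaches back to the back wall. Side walls 8 mm thick, x -30 to +38 mm, rounded tops at H - 6 mm. Low front wall x -36 to -32 mm, top at H - 34 mm: the top carton shows its front end face
- back_stop (a point): inner face of the back wall, x = +32 mm (drawn at z = 100 mm; the wall reaches H + 5 mm). The back end of a loaded carton rests against it or within 1 mm of it: length along x, centre at x = 0, y = 0. It keeps a lower carton from following when one is slid over it. Pushing a carton home under the lip takes up to about 15 N of friction
- top_start (a point): where the centre of a new carton's underside goes, x = -17 mm (back end 4 mm forward of the lip), drawn at z = 100 mm; the platform's top, later the top of the loaded carton, really waits at z = H, to be found by touch. From there the carton must go down a little over its 24 mm thickness for its top to pass below the lip, then back 17 mm
- spring (a point): inside, z = 8 mm. A level 60 x 44 mm platform slides vertically here; a spring pushes it up with 3.5 N at height H (empty, its top is level with the lip's underside) plus 0.9 N for each 10 mm sunk, about 8 N with two cartons. Its hard stop is 58 mm below H, 10 mm below its place with two cartons: pressing on past the stop crushes a carton
- carton_a: loose carton on the counter: a flat printed card carton, 42 x 62 x 24 mm (its own x, y, z), 30 g or so; origin at the centre of its underside, y along its length
- carton_b: second loose carton, the same kind: a flat printed card carton, 42 x 62 x 24 mm (its own x, y, z), 30 g or so; origin at the centre of its underside, y along its length
- tape_measure: bystander: round tape measure, 51 x 65 x 21 mm, origin under its middle
- spool: bystander: upright thread spool, 31 mm across, 52 mm high, origin at the centre of its underside
- stamp: bystander: rubber stamp with a wooden knob, 26 x 50 mm foot, 75 mm high, origin at the centre of its underside
Things that resemble listed ones, but are neither listed nor needed, are in the scene too. Leave any pink look-alike of the carton_a alone. Leave any orange look-alike of the carton_b alone.

How it is judged:
By the outcome, as a careful person would: the job done as asked, in the order asked, and still so for the second after the job is handed in, with the robot touching nothing.
It also fails if it takes over 72 s, if anything falls off the work surface, if the arm or the gripper's body presses on something with over 40 N, if the wrist force passes 120 N, or if a joint passes its speed limit or range.

## Robot

A 6-joint arm with a two-finger parallel gripper is mounted at the origin on a cart in front of the work surface, level with it; the furniture and walls round the work are solid. World frame = base frame: x ahead of the robot, y to its left, z up, the work surface at z = 0. Lengths are in mm, angles in rad, forces in N, time in s.
With the tool pointing down it reaches from about 325 to 875 mm from the base axis. Payload 4.4 kg.
Tool frame: the origin (TCP) lies on the centre line of the jaws, within the pads' length; the fingertips stand 22 mm ahead of it and the grasp point (between the pads) lies 3 mm ahead of it; z points along the fingers, y is the line along which they close (so a half turn about z gives the same grasp; the last joint's range is limited). The gripper opens to 85 mm and grips with 20 to 120 N. Pads are 22 mm wide; open, the fingers measure 114 mm over their backs; the gripper's body (76 mm by 85 mm) begins 54 mm behind the grasp point. The pads swing forward as they close: fully open they stand 13 mm farther back than shut.
Start: joints at [0.983, 0.207, 1.542, -0, 1.393, -0.15], TCP at [243.78, 520.768, 253.282] pointing down, gripper open.
Joint ranges: [-2.73, 2.73], [-0.86, 2.22], [0.23, 2.46], [-1.11, 4.25], [0.08, 2.63], [-2.82, 2.82]. Speed limits (rad/s): [2.79, 2.79, 3.14, 3.14, 3.14, 3.14].

## Interface

Orientations are given as [roll, pitch, yaw] about the fixed x, y, z axes, in that order (R = Rz(yaw) Ry(pitch) Rx(roll)).
In Python, from cell import r, grab_frame, ticket, finder gives the robot as it stands. The module is installed in compiled form; this text tells all that it offers.
- The arm moves only by the shell command python3 -m jog 'ROWS' [FORCE]. ROWS is text: rows parted by semicolons, each of 7 numbers parted by spaces: the closure, from -1 (fully open) to 1 (shut), then the shift along the tool's x, y, z normalised to -1 to 1, where 1 is 0.5 m, then the turn, a rotation vector about the tool's x, y, z normalised to -1 to 1, where 1 is 180 degrees. In form: grip x y z rx ry rz; .... A call has 1 to 20 rows; each row is the pose to reach, as a shift and turn from the pose commanded when the call began, along the tool's axes at that moment, turning the shorter way round; what a row does not reach only later rows make up. A row lasts 1/10 s, in which the tool goes at most 50 mm and 8.59 degrees, less where a joint would pass 70% of its speed; a pose out of reach is approached as far as the arm can. A call with a number of a shift or a turn outside -1 to 1 is refused whole. A call with a gripper value outside its range is refused whole. The fingers move at their own pace and stop on an object; FORCE is the grip in N (left out, the last holds). Time passes only in rows, so rows that repeat a pose let the fingers close. It gives the time, the measured TCP pose, the force, the opening and the grip force at its end, in the units of the state.
- r.observe(): the state, without advancing time (a new reading comes with each control period).
- grab_frame(name): name is "scene" or "side" or "wrist"; returns a dict with "frame" (480x640x3 uint8, red, green, blue), "range_z" (480x640 float32, mm along the optical axis (not along the pixel's ray), 0 where there is no reading), "fx", "fy", "cx", "cy" (pixels), "R" (3x3) and "t" (3): a world point X has camera coordinates R X + t. Camera axes: x right, y down, z forward; pixel columns grow to the right and rows downward; lengths in mm; the calibration is good to about 2 mm. A picture is of the moment at which its call begins.
- ticket.sign_off(): hands the job in; it is judged then, once.
Trained networks look in a picture, given as the dict that the camera call returned (one of the last four; its "shot" number tells which), for a name from the list of things; names that differ only in an ending like _2 or _b are one class to them, and where a whole thing is asked for, a point or a joint stands for the part that bears it (a point fixed in the world has none). Each returns a list of dicts, best first, with "conf" (0 to 1); they miss things now and then, are a little off and sometimes report something else, mostly with a low value. They report only what shows in the picture. A call takes as long as a camera call. They do not tell look-alikes from the thing itself.
- finder.outline_of(picture, label): "mask" (480x640 bool, what is visible of it) and "bbox" ([left, top, right, bottom] in pixels, round what is visible of it).
- finder.mark_of(picture, label): "at" ([column, row] in pixels: a listed point, or the origin of a listed thing).
The state is a dict: "time": time; "joints": joint angles; "joint_vel": joint speeds; "joint_torque": joint torques, N m; "ee_pos": TCP position; "eef_rot": TCP orientation; "force": force on the tool from outside, world axes, zero at the start; "ft_torque": the same for the moment, N m; "finger_gap": opening from 0.0 (shut) to 1.0 (fully open); "finger_force": force on a finger pad.
Only numpy, scipy, OpenCV 4.12 (cv2) and the standard library are available. Lean on these libraries where they do the work, as an engineer would, in place of code of your own. Each camera call takes 0.05 s, during which the arm holds its last target. There are 200 camera calls.

## Working session

There is one attempt and no reset: what is moved stays moved. The work goes in short steps, Python scripts to look and compute and a shell command to move; the robot and the scene stay as the last step left them, time stands still between calls to the robot, and variables do not carry over. Pictures are saved under pics/ and viewed, at most 11 in all, crops included, and the job is handed in when it is done.

```bash
mkdir -p pics; cat > h.py <<'E'
import numpy as np, cv2
from cell import r, grab_frame, ticket, finder
def world(p,mask=None):
    z=p["range_z"]; v,u=np.nonzero((z>0)&(mask if mask is not None else True))
    d=z[v,u]; c=np.stack([(u-p["cx"])/p["fx"]*d,(v-p["cy"])/p["fy"]*d,d],1)
    return (c-np.array(p["t"]))@np.array(p["R"]), u, v
def save(p,n): cv2.imwrite("pics/"+n,p["frame"][:,:,::-1])
E
python3 - <<'E'
from h import *
s=r.observe(); print({k:np.round(s[k],3) for k in s})
a=grab_frame("scene"); b=grab_frame("side")
cv2.imwrite("pics/a.png",cv2.resize(np.vstack([a["frame"],b["frame"]])[:,:,::-1],(400,600)) )
save(a,"scene.png"); save(b,"side.png")
for n,p in (("scene",a),("side",b)):
  print(n,"cam",np.round(-np.array(p["R"]).T@np.array(p["t"])))
  for l in ["carton_a","dispenser","tape_measure","spool","stamp"]:
    for o in finder.outline_of(p,l):
      w,u,v=world(p,o["mask"])
      print(l,round(o["conf"],2),np.round(o["bbox"]),"med",np.round(np.median(w,0)),"lo",np.round(np.percentile(w,2,0)),"hi",np.round(np.percentile(w,98,0)), "rgb",np.round(p["frame"][o["mask"]].mean(0)))
E
```

```text
{'time': np.float64(0.0), 'joints': array([ 0.983,  0.207,  1.543, -0.   ,  1.393, -0.15 ]), 'joint_vel': array([ 0.   ,  0.001, -0.   ,  0.001,  0.   ,  0.   ]), 'joint_torque': array([-0.0000e+00, -3.8303e+01, -2.9160e+01, -0.0000e+00,  1.1000e-02,
       -0.0000e+00]), 'ee_pos': array([243.375, 520.182, 252.118]), 'eef_rot': array([-3.139, -0.   ,  2.704]), 'force': array([0.669, 0.149, 0.541]), 'ft_torque': array([-0.034, -0.006,  0.038]), 'finger_force': np.float64(0.0), 'finger_gap': np.float64(0.997)}
scene cam [ 229.  557. 1003.]
carton_a 0.89 [366. 213. 400. 240.] med [ 485. -343.   23.] lo [ 454. -375.    3.] hi [ 521. -317.   28.] rgb [146. 167. 149.]
carton_a 0.72 [289. 295. 329. 330.] med [538. -77.  23.] lo [ 509. -104.    2.] hi [572. -58.  28.] rgb [215. 137. 152.]
carton_a 0.71 [401. 184. 428. 210.] med [ 452. -465.   23.] lo [ 424. -524.   -1.] hi [ 484. -438.   28.] rgb [205. 121.  63.]
carton_a 0.55 [337. 272. 378. 305.] med [ 477. -168.   23.] lo [ 448. -196.    1.] hi [ 511. -151.   28.] rgb [150. 171. 153.]
carton_a 0.16 [237. 322. 308. 399.] med [543.  85.  62
[... 1367 characters left out ...]
 [ 457. -460.   23.] lo [ 428. -497.    2.] hi [ 486. -436.   27.] rgb [192. 117.  76.]
dispenser 0.88 [296. 286. 352. 357.] med [560.  94.  59.] lo [510.  36.   2.] hi [605. 112. 112.] rgb [168. 140. 117.]
tape_measure 0.55 [274. 244. 292. 266.] med [ 652. -167.   17.] lo [ 629. -213.   -1.] hi [ 674. -149.   22.] rgb [208. 186. 117.]
spool 0.73 [297. 188. 309. 210.] med [ 593. -377.   37.] lo [ 579. -399.    3.] hi [ 607. -370.   54.] rgb [118. 135. 116.]
spool 0.47 [295. 284. 352. 355.] med [559.  94.  59.] lo [510.  38.   5.] hi [604. 112. 112.] rgb [169. 141. 118.]
stamp 0.78 [259. 202. 271. 228.] med [ 701. -292.   26.] lo [ 690. -316.    2.] hi [ 713. -274.   72.] rgb [142. 114.  85.]
```

View pics/scene.png

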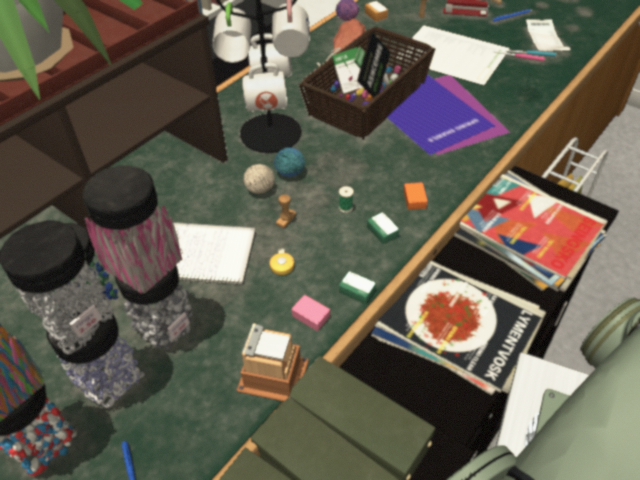

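View pics/side.png

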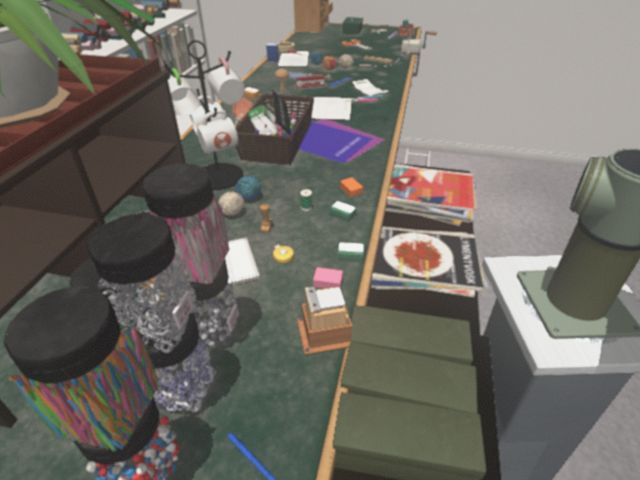

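Scene view: the two white-and-green cartons are at about (357,286) and (383,227). The pink look-alike is at (311,312) and the orange one at (416,195). The dispenser is at (270,362). The green-and-white pair fits, because the pink and orange boxes are named as look-alikes to leave alone. Next I'll measure and confirm with an enlarged crop.

```bash
cat >> h.py <<'E'
def ray(p,px,z):
    R=np.array(p["R"]); c=-R.T@np.array(p["t"]); d=R.T@np.array([(px[0]-p["cx"])/p["fx"],(px[1]-p["cy"])/p["fy"],1]); return c+d*(z-c[2])/d[2]
def toprect(w,lo,hi):
    q=w[(w[:,2]>lo)&(w[:,2]<hi)]; (c,s,a)=cv2.minAreaRect(q[:,:2].astype(np.float32)); return np.round(c,1),np.round(s,1),round(a,1),round(float(np.median(q[:,2])),1),len(q)
E
python3 - <<'E'
from h import *
for n in ("scene","side"):
  p=grab_frame(n)
  for o in finder.outline_of(p,"carton_a"):
    w,u,v=world(p,o["mask"]); print(n,np.round(o["bbox"]),toprect(w,19,29))
    for _ in [0]:
      pass
  for l,z in [("carton_a",0),("lip_edge",100),("back_stop",100),("top_start",100),("dispenser",0),("spring",8)]:
    for o in finder.mark_of(p,l)[:5]: print(n,l,round(o["conf"],2),np.round(o["at"],1),np.round(ray(p,o["at"],z),1))
  o=finder.outline_of(p,"dispenser")[0]; w,u,v=world(p,o["mask"])
  for lo,hi in ((1,30),(48,62),(85,97),(97,104),(104,120)):
    try: print("disp",lo,hi,toprect(w,lo,hi))
    except Exception as e: print(e)
  if n=="scene":
    cv2.imwrite("pics/crop.png",cv2.resize(p["frame"][180:410,225:435,::-1],None,fx=2.6,fy=2.6,interpolation=2))
E
```

```text
scene [338. 274. 376. 302.] (array([ 480.3, -175.8]), array([45.6, 62.8]), 82.4, 24.2, 537)
scene [403. 184. 426. 212.] (array([ 452.2, -470.7]), array([41.8, 65.3]), 26.9, 24.6, 350)
scene [290. 295. 329. 330.] (array([541.2, -83.1]), array([43.6, 63.2]), 78.3, 24.1, 607)
scene [366. 214. 403. 246.] (array([ 487.2, -349.7]), array([45.9, 66.4]), 55.2, 24.2, 435)
scene carton_a 0.83 [412.5 196.5] [ 460.4 -483.2    0. ]
scene carton_a 0.69 [309.7 315.6] [543.8 -84.4   0. ]
scene carton_a 0.62 [356.5 289.8] [ 482.2 -179.1    0. ]
scene carton_a 0.56 [380.  233.6] [ 490.5 -343.8   -0. ]
scene lip_edge 0.56 [262.6 339.9] [566.2  56.8 100. ]
scene back_stop 0.89 [252.4 342.9] [579.5  68.9 100. ]
scene top_start 0.91 [281.1 347.9] [530.1  59.  100. ]
scene dispenser 0.63 [270.5 375.5] [555.7  64.1   0. ]
scene spring 0.72 [272.2 372.7] [552.8  61.8   8. ]
disp 1 30 (array([ 700.9, -305.6]), array([35.8, 64.7]), 11.5, 13.1, 203)
disp 48 62 (array([ 695. , -295.3]), array([20.,  8.]), 30.5, 56.2, 27)
disp 85 97 (array([0., 0.]), array([0., 0.]), 0.0, nan, 0)
disp 97 104 (array([0., 0.]), arr
[... 813 characters left out ...]

side lip_edge 0.66 [315.3 301.7] [574.2  68.2 100. ]
side back_stop 0.69 [310.9 300.9] [582.6  65.8 100. ]
side top_start 0.72 [337.1 297.4] [531.5  58.4 100. ]
side top_start 0.53 [327.9 332.5] [553.3 143.  100. ]
side dispenser 0.86 [325.8 330.4] [552.9  57.6   0. ]
side spring 0.59 [328.2 328.9] [548.1  60.3   8. ]
disp 1 30 (array([581.1,  39.8]), array([ 94.3, 172.8]), 23.8, 9.3, 734)
disp 48 62 (array([554.1,  65.8]), array([86.1, 76.7]), 9.3, 57.2, 435)
disp 85 97 (array([565.2,  88.2]), array([42.9, 86.4]), 63.1, 91.1, 174)
disp 97 104 (array([557.5,  66.2]), array([66.6, 65.2]), 9.8, 100.0, 181)
disp 104 120 (array([557.1,  65.9]), array([67.6, 61.8]), 10.3, 106.8, 675)
  return _methods._mean(a, axis=axis, dtype=dtype,
  ret = ret.dtype.type(ret / rcount)
```

View pics/crop.png

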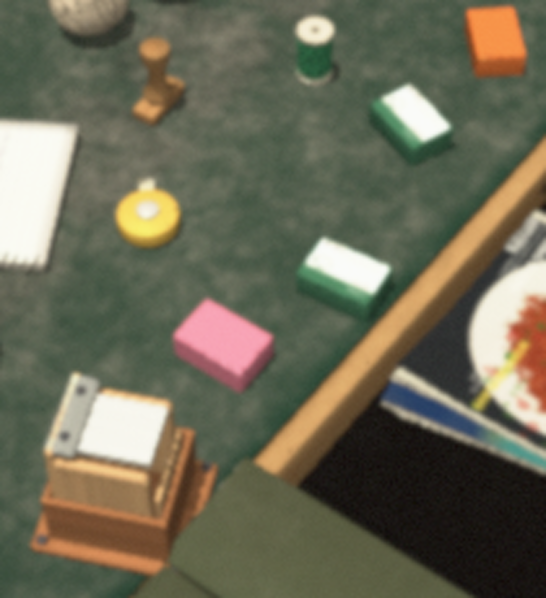

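The crop confirms it: two white-topped green cartons (near one at crop (345,275), far one at (412,122)), with pink and orange being the look-alikes. The dispenser opens toward the robot, its steel lip is on the far side, and its yaw is about 9°.

```bash
cat >> h.py <<'E'
from scipy.spatial.transform import Rotation as Ro
def go(x,y,z,yaw,tilt=0):
    "row (shift/500, turn/pi) from measured pose to xyz, yaw deg, tool down"
    s=r.observe(); R0=Ro.from_euler("xyz",s["eef_rot"]); 
    Rt=Ro.from_euler("xyz",[np.pi,0,np.radians(yaw)])
    d=R0.inv().apply(np.array([x,y,z])-s["ee_pos"])/500; w=(R0.inv()*Rt).as_rotvec()/np.pi
    print("row",np.round(d,4),np.round(w,4),"rows",max(np.linalg.norm(d)*10,np.linalg.norm(w)*180/8.59))
E
python3 -c "
from h import *
go(481,-175,230,173)"
```

```text
row [-1.0197 -1.0591  0.0466] [-0.     -0.     -0.1005] rows 14.709213185288272
```

```bash
R="-1 -0.51 -0.53 0.02 0 0 -0.1"; python3 -m jog '-1 -0.51 -0.53 0.02 0 0 -0.1;-1 -0.51 -0.53 0.02 0 0 -0.1;-1 -0.51 -0.53 0.02 0 0 -0.1;-1 -0.51 -0.53 0.02 0 0 -0.1;-1 -0.51 -0.53 0.02 0 0 -0.1;-1 -0.51 -0.53 0.02 0 0 -0.1;-1 -0.51 -0.53 0.02 0 0 -0.1;-1 -0.51 -0.53 0.02 0 0 -0.1'; python3 -c "
from h import *
go(481,-175,230,173)"
```

```text
time: 2.3
ee_pos: [363.1, 169.5, 243.5]
eef_rot: [-3.141, 0.001, 3.014]
force: [0.3, -0.4, -0.6]
finger_gap: 1.0
finger_force: 0.0
row [-0.3213 -0.6535  0.028 ] [-0.0003  0.0004 -0.0016] rows 7.2871335110420565
```

```bash
python3 -m jog '-1 -0.321 -0.653 0.028 0 0 0;-1 -0.321 -0.653 0.028 0 0 0;-1 -0.321 -0.653 0.028 0 0 0;-1 -0.321 -0.653 0.028 0 0 0;-1 -0.321 -0.653 0.028 0 0 0;-1 -0.321 -0.653 0.028 0 0 0;-1 -0.321 -0.653 0.028 0 0 0;-1 -0.321 -0.653 0.028 0 0 0;-1 -0.321 -0.653 0.028 0 0 0'; python3 - <<'E'
from h import *
p=grab_frame("wrist"); save(p,"w1.png")
print("cam",np.round(-np.array(p["R"]).T@np.array(p["t"])), r.observe()["ee_pos"])
for o in finder.outline_of(p,"carton_a")[:3]:
    w,u,v=world(p,o["mask"]); print(o["conf"],np.round(o["bbox"]),toprect(w,17,30))
w,u,v=world(p); print(np.percentile(w[:,2],[1,50,99,100]))
E
```

```text
time: 3.2
ee_pos: [481.7, -173.0, 229.1]
eef_rot: [3.141, -0.0, 3.015]
force: [-0.4, 0.2, 0.8]
finger_gap: 0.999
finger_force: 0.0
cam [ 399. -163.  349.] [ 481.10375774 -171.18536431  228.94941661]
0.9 [ 90. 196. 165. 279.] (array([ 487.9, -349.7]), array([42.9, 62.5]), 55.5, 23.4, 3108)
0.87 [292. 172. 337. 244.] (array([ 480.5, -175.3]), array([42.3, 62. ]), 82.7, 23.7, 3234)
0.55 [387. 218. 450. 292.] (array([541.2, -83. ]), array([43.1, 62.5]), 77.4, 23.8, 2960)
[-83.60549569  -0.30106026 292.40904577 298.32780429]
```

View pics/w1.png

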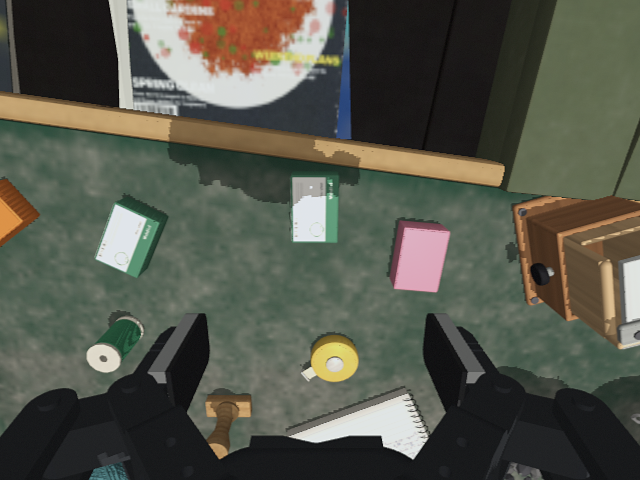

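Wrist view: carton A is at (315,208), carton B at (130,238), the pink box at (420,256), the tape measure at (334,358), and the dispenser is at the right with its open front facing the robot. Both cartons measure about 42.5 x 62 with their tops at 24, which fits. I'll go down over carton A.

```bash
python3 -c "
from h import *
go(480.5,-175.3,45,172.7)"
```

```text
row [-0.001  -0.0108  0.3679] [ 0.0004 -0.0004  0.0012] rows 3.6804294297715154
```

```bash
python3 -m jog '-0.3 0 -0.005 0.2 0 0 0.001;-0.3 0 -0.005 0.2 0 0 0.001;-0.3 0 -0.005 0.2 0 0 0.001;-0.3 0 -0.005 0.2 0 0 0.001;-0.3 0 -0.005 0.2 0 0 0.001'; python3 -c "
from h import *
for i in range(4):
  print(r.observe()['ee_pos'], r.observe()['joints'],r.observe()['finger_gap'])
go(480.5,-175.3,45,172.7)"; python3 -m jog '-0.3 0 0 0 0 0 0;-0.3 0 0 0 0 0 0;-0.3 0 0 0 0 0 0'
```

```text
time: 3.8
ee_pos: [483.0, -173.7, 132.3]
eef_rot: [-3.14, 0.005, 3.016]
force: [-0.8, -1.0, 0.5]
finger_gap: 0.646
finger_force: 0.0
[ 483.04566575 -173.70835281  132.31935271] [-5.14014943e-01  2.10458866e-01  1.80863726e+00  1.56192566e-04
  1.11727798e+00 -1.95955105e+00] 0.6459842938122082
[ 483.04566575 -173.70835281  132.31935271] [-5.14014943e-01  2.10458866e-01  1.80863726e+00  1.56192566e-04
  1.11727798e+00 -1.95955105e+00] 0.6459842938122082
[ 483.04566575 -173.70835281  132.31935271] [-5.14014943e-01  2.10458866e-01  1.80863726e+00  1.56192566e-04
  1.11727798e+00 -1.95955105e+00] 0.6459842938122082
[ 483.04566575 -173.70835281  132.31935271] [-5.14014943e-01  2.10458866e-01  1.80863726e+00  1.56192566e-04
  1.11727798e+00 -1.95955105e+00] 0.6459842938122082
row [ 0.0055 -0.0035  0.1746] [-0.0006  0.0016  0.0007] rows 1.7474190238414697
time: 4.1
ee_pos: [482.0, -174.1, 130.8]
eef_rot: [-3.14, 0.003, 3.015]
force: [-0.1, -0.2, 0.3]
finger_gap: 0.651
finger_force: 0.0
```

```bash
python3 -m jog '-0.3 0.003 -0.002 0.1 0 0.001 0.001;-0.3 0.003 -0.002 0.17 0 0.001 0.001;-0.3 0.003 -0.002 0.2 0 0.001 0.001;-0.3 0.003 -0.002 0.2 0 0.001 0.001;-0.3 0.003 -0.002 0.2 0 0.001 0.001'; python3 - <<'E'
from h import *
p=grab_frame("wrist"); save(p,"w2.png")
go(480.5,-175.3,22,172.7)
for o in finder.outline_of(p,"carton_a")[:2]:
    w,u,v=world(p,o["mask"]); print(o["conf"],np.round(o["bbox"]),toprect(w,17,30))
E
```

```text
time: 4.6
ee_pos: [479.9, -174.8, 29.8]
eef_rot: [-3.141, -0.002, 3.011]
force: [-0.0, -0.7, 0.5]
finger_gap: 0.652
finger_force: 0.0
row [ 0.0003 -0.0003  0.0172] [-0.0003 -0.0002 -0.0008] rows 0.17184796155870205
0.77 [  0. 330.  10. 367.] (array([0., 0.]), array([0., 0.]), 0.0, nan, 0)
0.59 [261. 246. 375. 405.] (array([ 480.8, -175.5]), array([42.5, 63.4]), 82.6, 23.7, 15516)
  return _methods._mean(a, axis=axis, dtype=dtype,
  ret = ret.dtype.type(ret / rcount)
```

View pics/w2.png

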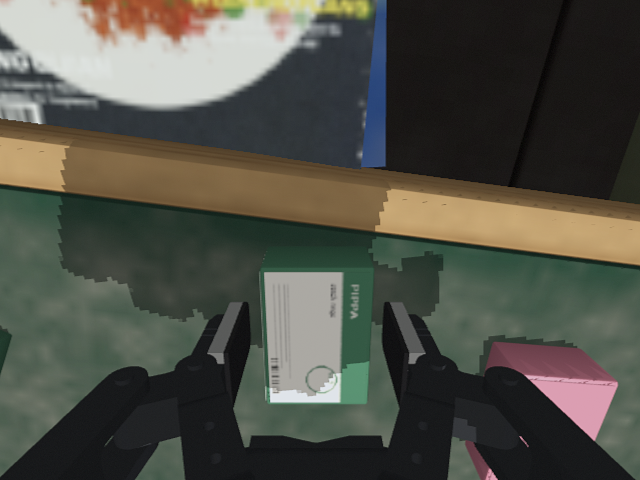

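The fingers straddle the carton evenly, at about (230,345) and (405,345) with the carton between them. Next I'll feel for the counter to calibrate the fingertip offset.

```bash
python3 -m jog '-0.3 0 0 0.012 0 0 0;-0.3 0 0 0.012 0 0 0;-0.3 0 0 0.012 0 0 0'; python3 -m jog '-0.3 0 0 0.004 0 0 0;-0.3 0 0 0.004 0 0 0';python3 -m jog '-0.3 0 0 0.004 0 0 0;-0.3 0 0 0.004 0 0 0'
```

```text
time: 5.0
ee_pos: [479.6, -174.4, 23.6]
eef_rot: [-3.141, -0.003, 3.012]
force: [0.4, -0.3, -0.8]
finger_gap: 0.646
finger_force: 0.0
time: 5.2
ee_pos: [479.3, -174.4, 21.2]
eef_rot: [3.142, -0.003, 3.012]
force: [0.4, 1.1, -0.1]
finger_gap: 0.651
finger_force: 0.0
time: 5.4
ee_pos: [479.2, -174.3, 19.0]
eef_rot: [3.141, -0.004, 3.012]
force: [-0.4, -0.4, 0.4]
finger_gap: 0.65
finger_force: 0.0
```

```bash
python3 -m jog '-0.3 0 0 0.004 0 0 0;-0.3 0 0 0.004 0 0 0'; python3 -m jog '-0.3 0 0 0.003 0 0 0;-0.3 0 0 0.003 0 0 0'|grep -E "pos|force"
```

```text
time: 5.6
ee_pos: [479.6, -174.5, 18.0]
eef_rot: [3.142, -0.003, 3.012]
force: [-1.7, 0.9, 5.5]
finger_gap: 0.647
finger_force: 3.0
ee_pos: [479.6, -174.5, 17.9]
force: [-6.0, 3.2, 17.4]
finger_force: 8.8
```

```bash
python3 -m jog '-0.3 0 0 0.003 0 0 0;-0.3 0 0 0.003 0 0 0'|grep -E "pos|force"
```

```text
ee_pos: [479.7, -174.6, 17.8]
force: [-9.6, 5.1, 28.6]
finger_force: 14.6
```

```bash
python3 -m jog '-0.3 0 0 -0.018 0 0 0;-0.3 0 0 -0.018 0 0 0;0.3 0 0 -0.018 0 0 0;0.3 0 0 -0.018 0 0 0;0.3 0 0 -0.018 0 0 0;0.3 0 0 -0.018 0 0 0;0.3 0 0 -0.018 0 0 0' 20; python3 -c "
from h import *
go(480,-175,120,172.7)"
```

```text
time: 6.7
ee_pos: [479.6, -174.5, 23.2]
eef_rot: [-3.142, -0.003, 3.012]
force: [0.5, 0.5, 3.7]
finger_gap: 0.485
finger_force: 21.2
row [-0.0003 -0.0008 -0.1935] [-0.     -0.0009 -0.0008] rows 1.9354173175089682
```

```bash
python3 -m jog '0.3 0 0 -0.1 0 0 0;0.3 0 0 -0.2 0 0 0;0.3 0 0.1 -0.3 0 0 0;0.3 0 0.2 -0.4 0 0 -0.04;0.3 0 0.2 -0.4 0 0 -0.09;0.3 0 0.2 -0.4 0 0 -0.09;0.3 0 0.2 -0.4 0 0 -0.09;0.3 0 0.2 -0.4 0 0 -0.09' ; python3 - <<'E'
from h import *
p=grab_frame("wrist"); save(p,"w3.png")
w,u,v=world(p); m=(abs(w[:,0]-555)<65)&(abs(w[:,1]-66)<65)
for lo,hi in ((50,63),(92,99),(99,103),(103,107),(107,111),(111,116),(116,122)):
    q=w[m&(w[:,2]>lo)&(w[:,2]<hi)]
    if len(q)>20: print(lo,hi,toprect(q,lo,hi))
np.save("disp.npy",np.c_[w[m],u[m],v[m]])
for l,z in [("lip_edge",100),("back_stop",100),("top_start",100),("dispenser",0)]:
    for o in finder.mark_of(p,l)[:1]: print(l,round(o["conf"],2),np.round(o["at"],1),np.round(ray(p,o["at"],z),1))
E
```

```text
time: 7.5
ee_pos: [491.7, -75.6, 221.1]
eef_rot: [3.139, -0.007, -2.99]
force: [-0.7, 0.0, -0.8]
finger_gap: 0.486
finger_force: 20.8
50 63 (array([550.8,  56.2]), array([82.4, 89.6]), 9.8, 57.1, 2410)
92 99 (array([548.2,  62.4]), array([55.8, 64.5]), 9.9, 97.7, 753)
99 103 (array([547.5,  62.1]), array([53.8, 61.6]), 9.1, 99.8, 737)
103 107 (array([545.6,  63.5]), array([50.9, 47.3]), 11.0, 105.6, 3365)
107 111 (array([554.9,  68.8]), array([77.8, 37.7]), 28.8, 110.1, 378)
111 116 (array([570. ,  89.3]), array([26.1, 13. ]), 57.8, 111.4, 99)
top_start 0.76 [489.4 325.7] [536.   59.7 100. ]
dispenser 0.72 [443.3 284.5] [549.7  62.    0. ]
```

View pics/w3.png

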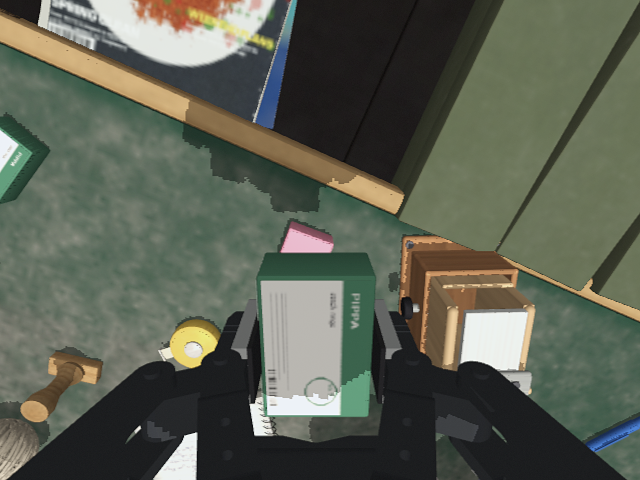

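The carton is held level at (315,340). The dispenser is at (470,310): white platform at z ≈ 105.6, wall tops ≈ 99.7, which is consistent with H ≈ 105.6. I'll refine the dispenser frame.

```bash
python3 - <<'E'
from h import *
d=np.load("disp.npy"); w=d[:,:3]
pl=w[(w[:,2]>104.5)&(w[:,2]<107)]
for a in (9,9.5,10):
  c,s=np.cos(np.radians(a)),np.sin(np.radians(a)); U=w[:,0]*c+w[:,1]*s; V=-w[:,0]*s+w[:,1]*c; z=w[:,2]
  def ex(lo,hi,m=True):
    k=(z>lo)&(z<hi)&m; return len(U[k]),np.round(np.percentile(U[k],[.5,2,50,98,99.5]),1),np.round(np.percentile(V[k],[.5,2,50,98,99.5]),1)
  print(a)
  print("sleeve",ex(53,59)); print("walls",ex(90,103)); print("plat",ex(104.5,107)); print("lip",ex(108.5,116))
  k=(z>66)&(z<75); print("front wall top",ex(66,74))
  c0=np.array([554,65.8]); print("ctr sidecam", c0@[c,s], c0@[-s,c])
E
```

```text
9
sleeve (1696, array([511.6, 511.9, 519.1, 587.5, 590.9]), array([-62.2, -61.9, -47.5,  11.8,  13.1]))
walls (1594, array([523.6, 523.9, 544.7, 576.2, 577.7]), array([-56.2, -56. , -49.9,   6.8,   7.6]))
plat (3154, array([524. , 524.7, 545.6, 571.1, 573. ]), array([-45.8, -45.1, -22.3,  -3. ,  -2.1]))
lip (426, array([571.1, 571.5, 577.2, 589.6, 590.4]), array([-15.9, -14.9,  -0.4,   7.2,   8.1]))
front wall top (939, array([517.5, 517.8, 521.8, 586.7, 588.5]), array([-56.2, -56. , -32.8,   4.1,   6.5]))
ctr sidecam 557.4727284893536 -21.674800821127846
9.5
sleeve (1696, array([511.6, 511.8, 518.8, 587. , 590.4]), array([-66.8, -66.6, -52. ,   7.3,   8.6]))
walls (1594, array([523.5, 523.8, 544.4, 576. , 577.4]), array([-60.9, -60.7, -54.6,   2. ,   2.8]))
plat (3154, array([523.9, 524.5, 545.4, 571.1, 572.9]), array([-50.5, -49.9, -27.1,  -7.7,  -6.9]))
lip (426, array([571. , 571.5, 577.2, 589.6, 590.4]), array([-20.9, -19.9,  -5.5,   2.1,   3. ]))
front wall top (939, array([517.4, 517.7, 521.4, 586.3, 588. ]), array([-60.9, -60.7, -37.5,  -0.4,   2. ]))
ctr sidecam 557.2623557172587 -26.538781065665603
10
sleeve (1696, array([511.5, 511.7, 518.6, 586.6, 589.8]), array([-71.5, -71.3, -56.5,   2.8,   4.1]))
walls (1594, array([523.3, 523.6, 544. , 575.7, 577.1]), array([-65.7, -65.5, -59.4,  -2.7,  -1.9]))
plat (3154, array([523.6, 524.2, 545.2, 570.9, 572.7]), array([-55.2, -54.7, -31.8, -12.5, -11.6]))
lip (426, array([571. , 571.4, 577.1, 589.6, 590.4]), array([-25.8, -24.9, -10.5,  -3. ,  -2.2]))
front wall top (939, array([517.3, 517.4, 521.2, 585.9, 587.5]), array([-65.6, -65.5, -42.3,  -5. ,  -2.6]))
ctr sidecam 557.0095452592473 -31.40074027927612
```

```bash
python3 -c "
from h import *
go(532.3,60.7,142,189.5)"
```

```text
row [-0.1211  0.2578  0.1598] [ 0.0006 -0.0017 -0.0047] rows 3.265224317011246
```

```bash
python3 -m jog '0.3 -0.06 0.13 0.04 0 0 -0.005;0.3 -0.121 0.258 0.04 0 0 -0.005;0.3 -0.121 0.258 0.04 0 0 -0.005;0.3 -0.121 0.258 0.1 0 0 -0.005;0.3 -0.121 0.258 0.158 0 0 -0.005;0.3 -0.121 0.258 0.158 0 0 -0.005;0.3 -0.121 0.258 0.158 0 0 -0.005;0.3 -0.121 0.258 0.158 0 0 -0.005'; python3 -c "
from h import *
go(532.3,60.7,135,189.5)"
```

```text
time: 8.55
ee_pos: [534.2, 60.8, 145.8]
eef_rot: [3.141, -0.0, -2.974]
force: [0.2, -0.1, 0.5]
finger_gap: 0.49
finger_force: 20.8
row [0.0038 0.0004 0.0215] [ 0.0001 -0.0001  0.0005] rows 0.2187038231810592
```

```bash
python3 -m jog '0.3 0.003 0 0.022 0 0 0;0.3 0.003 0 0.022 0 0 0;0.3 0.003 0 0.022 0 0 0;0.3 0.003 0 0.022 0 0 0'; for i in 1; do python3 -m jog '0.3 0 0 0.006 0 0 0;0.3 0 0 0.006 0 0 0;0.3 0 0 0.006 0 0 0'; done
```

```text
time: 8.95
ee_pos: [531.6, 61.0, 133.5]
eef_rot: [3.141, -0.002, -2.973]
force: [0.6, -0.2, -0.8]
finger_gap: 0.487
finger_force: 20.8
time: 9.25
ee_pos: [531.3, 61.2, 130.1]
eef_rot: [3.141, -0.003, -2.973]
force: [-0.2, -0.9, -0.3]
finger_gap: 0.489
finger_force: 20.8
```

```bash
python3 -m jog '0.3 0 0 0.002 0 0 0;0.3 0 0 0.002 0 0 0;0.3 0 0 0.002 0 0 0'|grep -E "pos|force:"; python3 -m jog '0.3 0 0 0.002 0 0 0;0.3 0 0 0.002 0 0 0;0.3 0 0 0.002 0 0 0'|grep -E "pos|force:"
```

```text
ee_pos: [531.4, 61.1, 129.2]
force: [0.3, 0.4, 0.3]
finger_force: 20.9
ee_pos: [531.5, 61.2, 128.6]
force: [-1.1, 0.1, 3.5]
finger_force: 21.2
```

Contact is at TCP z ≈ 128.7, so H ≈ 105.5, which agrees with the camera. I'll regrip only the top 4 mm or so, so the fingers stay clear of the side walls.

```bash
python3 -m jog '-0.15 0 0 -0.002 0 0 0;-0.15 0 0 -0.002 0 0 0;-0.15 0 0 -0.002 0 0 0;-0.15 0 0 -0.002 0 0 0;-0.15 0 0 -0.034 0 0 0;-0.15 0 0 -0.034 0 0 0;-0.15 0 0 -0.034 0 0 0;-0.15 0 0 -0.034 0 0 0'; python3 - <<'E'
from h import *
p=grab_frame("wrist"); save(p,"w4.png")
w,u,v=world(p); m=(abs(w[:,0]-540)<60)&(abs(w[:,1]-62)<45)&(w[:,2]>127)&(w[:,2]<133)
c,s=np.cos(np.radians(9.5)),np.sin(np.radians(9.5)); q=w[m]; U=q[:,0]*c+q[:,1]*s; V=-q[:,0]*s+q[:,1]*c
k=(abs(V+28)<19); print(toprect(q[k],120,140),np.percentile(U[k],[1,99]),np.percentile(V[k],[1,99]), np.median(q[k][:,2]))
E
```

```text
time: 10.65
ee_pos: [531.1, 61.1, 144.6]
eef_rot: [3.141, -0.004, -2.973]
force: [-0.6, -0.8, 0.3]
finger_gap: 0.575
finger_force: 0.0
(array([532.8,  60.8]), array([63., 38.]), 9.5, 129.7, 12251) [504.51054879 564.82213205] [-46.62004389  -9.3904329 ] 129.69925248348065
```

View pics/w4.png

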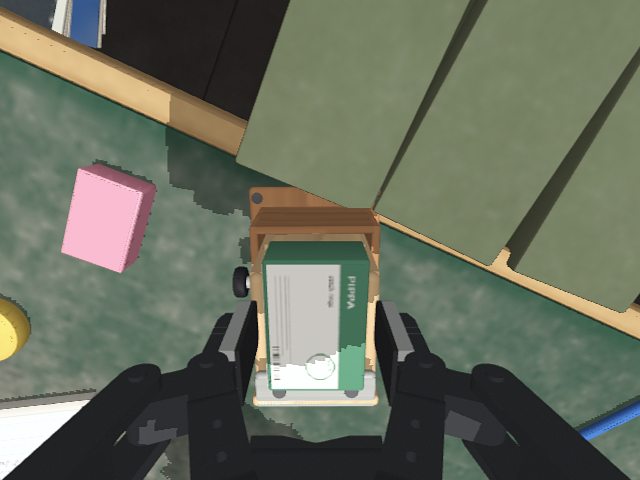

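The carton sits square on the platform at (315,325), its back end ~5 mm short of the lip at row 385, centred between the walls. I'll grip the top strip and press down in stages.

```bash
python3 -m jog '0.3 0 0 -0.001 0 0 0;0.3 0 0 -0.001 0 0 0;0.3 0 0 -0.001 0 0 0;0.3 0 0 -0.001 0 0 0;0.3 0 0 -0.001 0 0 0' 20; python3 -m jog '0.3 0 0 0.01 0 0 0;0.3 0 0 0.02 0 0 0;0.3 0 0 0.03 0 0 0;0.3 0 0 0.03 0 0 0;0.3 0 0 0.03 0 0 0'
```

```text
time: 11.2
ee_pos: [531.4, 61.1, 145.6]
eef_rot: [3.141, -0.003, -2.973]
force: [0.7, 0.2, -0.1]
finger_gap: 0.478
finger_force: 23.7
time: 11.7
ee_pos: [531.9, 61.1, 131.0]
eef_rot: [3.141, -0.002, -2.973]
force: [1.3, -0.4, 4.8]
finger_gap: 0.482
finger_force: 24.1
```

```bash
python3 -m jog '0.3 0 0 0.01 0 0 0;0.3 0 0 0.018 0 0 0;0.3 0 0 0.021 0 0 0;0.3 0 0 0.021 0 0 0;0.3 0 0 0.021 0 0 0'; python3 - <<'E'
from h import *
p=grab_frame("wrist"); save(p,"w5.png")
w,u,v=world(p)
c,s=np.cos(np.radians(9.5)),np.sin(np.radians(9.5)); U=w[:,0]*c+w[:,1]*s; V=-w[:,0]*s+w[:,1]*c
for a,b in ((505,515),(515,530),(530,545),(545,560),(560,566),(566,570),(573,582)):
    k=(U>a)&(U<b)&(abs(V+28)<15)&(w[:,2]<125); print(a,b,k.sum(),np.round(np.percentile(w[k,2],[10,50,90]),1) if k.sum() else "")
E
```

```text
time: 12.2
ee_pos: [532.0, 61.1, 120.8]
eef_rot: [3.141, -0.002, -2.973]
force: [0.3, 0.2, 4.9]
finger_gap: 0.481
finger_force: 24.2
505 515 5080 [ 11.9  92.6 105.8]
515 530 2502 [104.9 105.6 106.3]
530 545 2286 [105.  105.7 106.4]
545 560 2085 [105.  105.7 106.4]
560 566 773 [105.  105.7 106.4]
566 570 87 [104.6 105.2 105.8]
573 582 1260 [109.5 110.4 111.1]
```

```bash
cat > top.py <<'E'
from h import *
p=grab_frame("wrist"); save(p,"top.png")
w,u,v=world(p)
c,s=np.cos(np.radians(9.5)),np.sin(np.radians(9.5)); U=w[:,0]*c+w[:,1]*s; V=-w[:,0]*s+w[:,1]*c
for a,b in ((515,530),(530,545),(545,560),(560,566),(573,582)):
    k=(U>a)&(U<b)&(abs(V+28)<15)&(w[:,2]<125)&(w[:,2]>70); print(a,b,k.sum(),np.round(np.percentile(w[k,2],[10,50,90]),1) if k.sum() else "")
k=(abs(V+28)<15)&(w[:,2]>90)&(w[:,2]<108)&(U<569); print("front edge",np.round(np.percentile(U[k],[.5,2]),1))
k=(abs(V+28)<15)&(w[:,2]>82)&(w[:,2]<100)&(U<569); print("front face",k.sum(),np.round(np.percentile(U[k],[5,50,95]),1))
E
python3 -m jog '0.3 0 0 0.0025 0 0 0;0.3 0 0 0.0025 0 0 0;0.3 0 0 0.0025 0 0 0;0.3 0 0 0.0025 0 0 0'; python3 top.py
```

```text
time: 12.65
ee_pos: [532.1, 61.1, 120.2]
eef_rot: [3.141, -0.002, -2.973]
force: [-1.4, 0.4, 8.6]
finger_gap: 0.481
finger_force: 25.9
515 530 2526 [104.3 105.  105.7]
530 545 2272 [104.3 105.  105.7]
545 560 2098 [104.4 105.1 105.7]
560 566 770 [104.3 105.1 105.7]
573 582 1261 [109.5 110.4 111. ]
front edge [505.3 505.5]
front face 1047 [505.4 505.7 506.1]
```

The fingertips are just touching the wall tops, and the carton is only ~0.5 mm below the lip. I'll go back up and regrip 1.7 mm higher for margin.

```bash
python3 -m jog '0.3 0 0 -0.01 0 0 0;0.3 0 0 -0.025 0 0 0;0.3 0 0 -0.04 0 0 0;0.3 0 0 -0.0515 0 0 0;0.3 0 0 -0.0515 0 0 0;0 0 0 -0.0515 0 0 0;-0.05 0 0 -0.0515 0 0 0;-0.05 0 0 -0.055 0 0 0;-0.05 0 0 -0.055 0 0 0;-0.05 0 0 -0.055 0 0 0;0.3 0 0 -0.055 0 0 0;0.3 0 0 -0.055 0 0 0;0.3 0 0 -0.055 0 0 0;0.3 0 0 -0.055 0 0 0;0.3 0 0 -0.055 0 0 0' 22
```

```text
time: 14.2
ee_pos: [531.5, 61.1, 146.6]
eef_rot: [3.141, -0.003, -2.973]
force: [-1.4, 0.2, 0.8]
finger_gap: 0.476
finger_force: 24.3
```

```bash
python3 -m jog '0.3 0 0 0.01 0 0 0;0.3 0 0 0.02 0 0 0;0.3 0 0 0.03 0 0 0;0.3 0 0 0.04 0 0 0;0.3 0 0 0.048 0 0 0;0.3 0 0 0.0525 0 0 0;0.3 0 0 0.0525 0 0 0;0.3 0 0 0.0525 0 0 0'; python3 top.py
```

```text
time: 15.0
ee_pos: [531.9, 61.1, 120.4]
eef_rot: [3.141, -0.002, -2.973]
force: [-0.7, 0.2, 4.3]
finger_gap: 0.48
finger_force: 24.7
515 530 2454 [102.9 103.6 104.3]
530 545 2244 [102.9 103.6 104.3]
545 560 2057 [103.  103.6 104.4]
560 566 735 [103.  103.6 104.3]
573 582 1258 [109.4 110.3 111. ]
front edge [504.8 505. ]
front face 1014 [504.8 505.1 505.5]
```

The carton top is 1.8 mm under the lip and level, with no wall contact. Now I'll slide back (tool −x).

```bash
python3 -m jog '0.3 -0.006 0 0 0 0 0;0.3 -0.012 0 0 0 0 0;0.3 -0.018 0 0 0 0 0;0.3 -0.024 0 0 0 0 0;0.3 -0.024 0 0 0 0 0'; python3 top.py
```

```text
time: 15.55
ee_pos: [542.3, 62.9, 120.2]
eef_rot: [3.141, -0.006, -2.973]
force: [-4.3, -1.0, 8.6]
finger_gap: 0.478
finger_force: 26.8
515 530 3919 [ 87.1 103.  104. ]
530 545 2401 [102.7 103.4 104.1]
545 560 2179 [102.7 103.4 104.1]
560 566 826 [102.7 103.4 104.1]
573 582 1610 [103.3 110.2 111. ]
front edge [515.1 515.3]
front face 1019 [515.1 515.5 515.9]
```

```bash
python3 -m jog '0.3 -0.004 0 0 0 0 0;0.3 -0.008 0 0 0 0 0;0.3 -0.012 0 0 0 0 0;0.3 -0.012 0 0 0 0 0;0.3 -0.012 0 0 0 0 0' | grep -E "time|pos|force"; python3 top.py | tail -2;  python3 -m jog '0.3 -0.002 0 0 0 0 0;0.3 -0.003 0 0 0 0 0;0.3 -0.003 0 0 0 0 0' | grep -E "time|pos|force"; python3 top.py|tail -2
```

```text
time: 16.1
ee_pos: [547.9, 63.9, 120.2]
force: [-5.5, -2.0, 9.5]
finger_force: 26.8
front edge [520.8 521. ]
front face 1018 [520.9 521.2 521.5]
time: 16.45
ee_pos: [549.0, 64.0, 120.2]
force: [-6.6, -1.7, 10.0]
finger_force: 27.5
front edge [521.9 522.1]
front face 1020 [521.9 522.3 522.6]
```

```bash
for i in 1; do python3 -m jog '0.3 -0.002 0 0 0 0 0;0.3 -0.002 0 0 0 0 0;0.3 -0.002 0 0 0 0 0' | grep -E "time|pos|force"; python3 -m jog '0.3 -0.002 0 0 0 0 0;0.3 -0.002 0 0 0 0 0;0.3 -0.002 0 0 0 0 0' | grep -E "time|pos|force"; done; python3 top.py
```

```text
time: 16.8
ee_pos: [550.1, 64.3, 120.2]
force: [-6.7, -1.7, 9.9]
finger_force: 27.3
time: 17.1
ee_pos: [550.9, 64.4, 120.2]
force: [-6.2, -1.3, 10.6]
finger_force: 27.5
515 530 3122 [ 71.4  95.5 103.6]
530 545 2526 [102.6 103.4 104.1]
545 560 2303 [102.6 103.3 104. ]
560 566 865 [102.7 103.4 104. ]
573 582 1693 [103.3 110.2 111. ]
front edge [523.8 524. ]
front face 1023 [523.8 524.2 524.5]
```

```bash
python3 -m jog '0.3 -0.002 0 0 0 0 0;0.3 -0.002 0 0 0 0 0;0.3 -0.002 0 0 0 0 0' | grep -E "time|pos|force"; python3 top.py|tail -1; python3 -m jog '0.3 -0.002 0 0 0 0 0;0.3 -0.002 0 0 0 0 0;0.3 -0.002 0 0 0 0 0' | grep -E "time|pos|force";python3 top.py|tail -1
```

```text
time: 17.45
ee_pos: [551.0, 64.4, 120.1]
force: [-8.7, -1.5, 12.7]
finger_force: 28.2
front face 1006 [523.9 524.2 524.6]
time: 17.8
ee_pos: [551.1, 64.4, 120.1]
force: [-11.6, -3.2, 15.4]
finger_force: 29.1
front face 1002 [523.9 524.2 524.6]
```

The force rise with no further motion means the back wall is reached. I'll relax, let the carton up against the lip, release and lift.

```bash
python3 -m jog '0.3 0.003 0 0 0 0 0;0.3 0.003 0 -0.004 0 0 0;0.3 0.003 0 -0.005 0 0 0;0 0.003 0 -0.005 0 0 0;-0.1 0.003 0 -0.005 0 0 0;-0.1 0.003 0 -0.005 0 0 0;-0.1 0.003 0 -0.03 0 0 0;-0.2 0.003 0 -0.1 0 0 0;-0.3 0.003 0 -0.15 0 0 0;-0.3 0.003 0 -0.15 0 0 0'; python3 top.py; python3 -c "
from h import *
go(488,-348.5,200,145.5)"
```

```text
time: 18.85
ee_pos: [557.0, 64.8, 201.0]
eef_rot: [-3.14, 0.008, -2.973]
force: [0.3, 0.2, 0.2]
finger_gap: 0.649
finger_force: 0.0
515 530 1230 [ 71.2  99.8 106.2]
530 545 1229 [105.  105.8 106.6]
545 560 1155 [104.9 105.8 106.6]
560 566 445 [105.  105.7 106.6]
573 582 666 [109.5 110.3 111.1]
front edge [523.9 524.1]
front face 294 [523.9 524.1 524.4]
row [ 0.2718 -0.7923 -0.0035] [0.0003 0.0012 0.2453] rows 8.37582657040031
```

View pics/top.png

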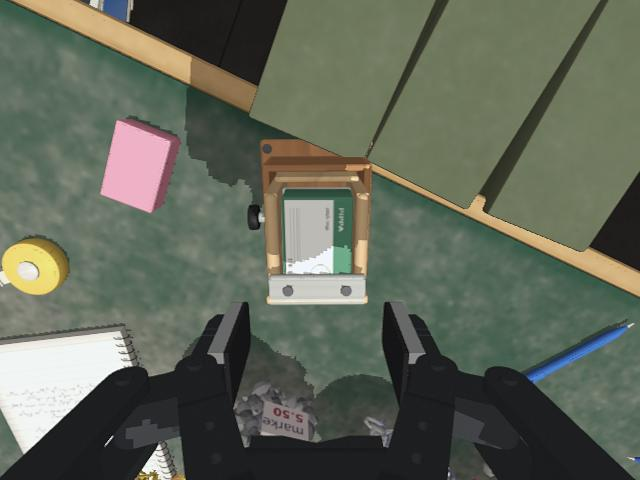

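Carton A is held flat under the lip: it shows at (318,235), top level with H, lip at row 290. Now carton B.

```bash
python3 -m jog '-0.3 0.272 -0.792 0 0 0 0.245;-0.3 0.272 -0.792 0 0 0 0.245;-0.3 0.272 -0.792 0 0 0 0.245;-0.3 0.272 -0.792 0 0 0 0.245;-0.3 0.272 -0.792 0 0 0 0.245;-0.3 0.272 -0.792 0 0 0 0.245;-0.3 0.272 -0.792 0.1 0 0 0.245;-0.3 0.272 -0.792 0.18 0 0 0.245;-0.3 0.272 -0.792 0.18 0 0 0.245;-0.3 0.272 -0.792 0.18 0 0 0.245;-0.3 0.272 -0.792 0.18 0 0 0.245;-0.3 0.272 -0.792 0.18 0 0 0.245'; python3 - <<'E'
from h import *
p=grab_frame("wrist"); save(p,"w6.png")
for o in finder.outline_of(p,"carton_a")[:3]:
    w,u,v=world(p,o["mask"]); print(o["conf"],np.round(o["bbox"]),toprect(w,17,30))
go(488,-349,60,145.5)
E
```

```text
time: 20.1
ee_pos: [485.9, -347.8, 105.7]
eef_rot: [-3.141, -0.002, 2.541]
force: [-0.4, -0.8, -0.2]
finger_gap: 0.649
finger_force: 0.0
0.73 [ 75. 260. 184. 370.] (array([ 453.3, -472.9]), array([42.5, 64.1]), 27.2, 23.4, 6166)
0.67 [279. 203. 354. 318.] (array([ 487.9, -349.9]), array([42.3, 62.6]), 55.4, 23.6, 7177)
row [-0.0036 -0.0003  0.0938] [-0.0005 -0.      0.0009] rows 0.9387443866631924
```

```bash
python3 -m jog '-0.3 -0.004 0 0.09 0 0 0.001;-0.3 -0.004 0 0.12 0 0 0.001;-0.3 -0.004 0 0.163 0 0 0.001;-0.3 -0.004 0 0.163 0 0 0.001;-0.3 -0.004 0 0.163 0 0 0.001'; python3 -c "
from h import *
go(488,-349.3,24,145.5)"
```

```text
time: 20.7
ee_pos: [487.0, -348.9, 24.3]
eef_rot: [-3.14, -0.003, 2.538]
force: [-0.1, -0.6, 0.2]
finger_gap: 0.648
finger_force: 0.0
row [-0.002   0.0004  0.0006] [-0.0004 -0.001  -0.0004] rows 0.023536435833470076
```

```bash
python3 -m jog '0.3 -0.002 0 0 0 0 0;0.3 -0.002 0 0 0 0 0;0.3 -0.002 0 0 0 0 0;0.3 -0.002 0 0 0 0 0;0.3 -0.002 0 0 0 0 0;0.3 -0.002 0 0 0 0 0' 20; python3 -m jog '0.3 0 0 -0.1 0 0 0;0.3 0 0 -0.2 0 0 0;0.3 0 0 -0.3 0 0 0;0.3 0 0 -0.36 0 0 0;0.3 0 0 -0.36 0 0 0'; python3 -c "
from h import *
go(532,61,200,189.5)"
```

```text
time: 21.3
ee_pos: [488.8, -351.0, 25.6]
eef_rot: [-3.14, 0.001, 2.537]
force: [0.4, 1.5, 6.2]
finger_gap: 0.489
finger_force: 21.1
time: 21.8
ee_pos: [491.0, -352.8, 210.9]
eef_rot: [-3.138, 0.01, 2.537]
force: [-0.2, 0.4, 0.3]
finger_gap: 0.487
finger_force: 20.7
row [0.403  0.7278 0.015 ] [-0.0024  0.0026 -0.2451] rows 8.32034599640323
```

```bash
python3 -m jog '0.3 0.4 0.728 0.01 0 0 -0.245;0.3 0.4 0.728 0.01 0 0 -0.245;0.3 0.4 0.728 0.01 0 0 -0.245;0.3 0.4 0.728 0.01 0 0 -0.245;0.3 0.4 0.728 0.01 0 0 -0.245;0.3 0.4 0.728 0.01 0 0 -0.245;0.3 0.4 0.728 0.01 0 0 -0.245;0.3 0.4 0.728 0.01 0 0 -0.245;0.3 0.4 0.728 0.01 0 0 -0.245;0.3 0.4 0.728 0.01 0 0 -0.245;0.3 0.4 0.728 0.01 0 0 -0.245;0.3 0.4 0.728 0.01 0 0 -0.245'; python3 - <<'E'
from h import *
p=grab_frame("wrist"); save(p,"w7.png"); s=r.observe()
w,u,v=world(p); d=w-s["ee_pos"]; c,sn=np.cos(np.radians(9.5)),np.sin(np.radians(9.5)); U=d[:,0]*c+d[:,1]*sn; V=-d[:,0]*sn+d[:,1]*c
k=(abs(U)<45)&(abs(V)<19)&(d[:,2]>-8)&(d[:,2]<12); print(s["ee_pos"],np.percentile(U[k],[1,50,99]),"top rel tcp",np.percentile(d[k,2],[5,50,95]))
go(532,61,140,189.5)
E
```

```text
time: 23.0
ee_pos: [530.1, 61.6, 198.2]
eef_rot: [3.141, -0.004, -2.978]
force: [-0.7, -0.2, -0.8]
finger_gap: 0.489
finger_force: 20.7
[530.27725374  61.4771949  198.39710678] [-32.35020702  -6.18819609  28.57969389] top rel tcp [-3.17583696 -1.97370117 -1.04544326]
row [-0.0037 -0.0016  0.1168] [ 0.0002 -0.0012 -0.0008] rows 1.1684892212464066
```

View pics/w7.png

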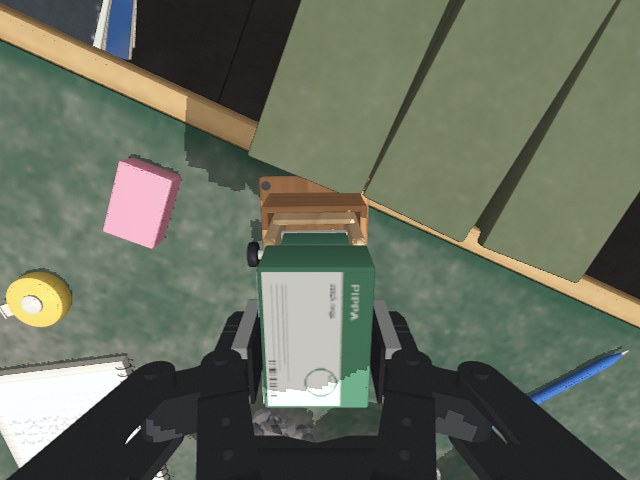

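Carton B is held level at (315,335), dispenser behind it. It sits ~2 mm forward in the grip and ~2–3 mm lower than A did, so I'll shift the placing accordingly.

```bash
python3 -m jog '0.3 -0.011 -0.001 0.06 0 0 0;0.3 -0.011 -0.001 0.1 0 0 0;0.3 -0.011 -0.001 0.118 0 0 0;0.3 -0.011 -0.001 0.118 0 0 0;0.3 -0.011 -0.001 0.118 0 0 0;0.3 -0.011 -0.001 0.118 0 0 0'; python3 -c "
from h import *
go(535.5,61.7,135,189.5)"
```

```text
time: 23.65
ee_pos: [536.8, 63.2, 141.2]
eef_rot: [3.141, -0.0, -2.977]
force: [1.4, -0.8, -0.0]
finger_gap: 0.485
finger_force: 20.7
row [ 0.0031 -0.0025  0.0123] [ 0.0001 -0.0001 -0.0003] rows 0.12936162430915188
```

```bash
python3 -m jog '0.3 0.002 -0.002 0.013 0 0 0;0.3 0.002 -0.002 0.013 0 0 0;0.3 0.002 -0.002 0.013 0 0 0'; python3 -m jog '0.3 0 0 0.003 0 0 0;0.3 0 0 0.003 0 0 0;0.3 0 0 0.003 0 0 0' | grep -E "pos|force:";python3 -m jog '0.3 0 0 0.002 0 0 0;0.3 0 0 0.002 0 0 0;0.3 0 0 0.002 0 0 0' | grep -E "pos|force:"
```

```text
time: 23.95
ee_pos: [534.7, 62.4, 133.2]
eef_rot: [3.141, -0.003, -2.976]
force: [1.5, 0.3, -0.0]
finger_gap: 0.491
finger_force: 20.7
ee_pos: [534.9, 62.4, 131.7]
force: [0.3, 0.0, -0.3]
finger_force: 20.8
ee_pos: [534.9, 62.4, 131.4]
force: [-2.8, 0.0, 6.3]
finger_force: 21.4
```

```bash
python3 -m jog '0.3 0 0 -0.001 0 0 0;0 0 0 -0.001 0 0 0;-0.15 0 0 -0.001 0 0 0;-0.15 0 0 -0.001 0 0 0;-0.15 0 0 -0.0325 0 0 0;-0.15 0 0 -0.0325 0 0 0;-0.15 0 0 -0.0325 0 0 0;-0.15 0 0 -0.0325 0 0 0'; python3 - <<'E'
from h import *
p=grab_frame("wrist"); save(p,"w8.png")
w,u,v=world(p); m=(abs(w[:,0]-540)<60)&(abs(w[:,1]-62)<45)&(w[:,2]>126)&(w[:,2]<134)
c,s=np.cos(np.radians(9.5)),np.sin(np.radians(9.5)); q=w[m]; U=q[:,0]*c+q[:,1]*s; V=-q[:,0]*s+q[:,1]*c
k=(abs(V+28)<19); print(toprect(q[k],120,140),np.percentile(U[k],[1,99]),np.percentile(V[k],[1,99]))
for a,b in ((505,520),(520,540),(540,565)):
  j=k&(U>a)&(U<b); print(np.median(q[j,2]))
for i in range(3): print(r.observe()["ee_pos"])
E
```

```text
time: 25.35
ee_pos: [534.6, 62.4, 146.4]
eef_rot: [3.141, -0.004, -2.976]
force: [0.8, -0.0, -0.1]
finger_gap: 0.574
finger_force: 0.0
(array([534.,  61.]), array([63., 38.]), 9.5, 129.7, 12299) [505.90506318 566.65401705] [-46.58927306  -9.36605693]
129.68873527347307
129.7630508455008
129.75615453203568
[534.43514402  62.33558188 146.25087184]
[534.43514402  62.33558188 146.25087184]
[534.43514402  62.33558188 146.25087184]
```

View pics/w8.png

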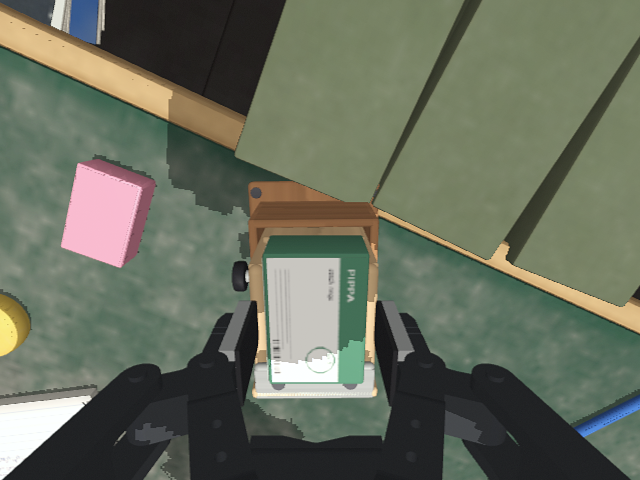

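Carton B lies level and square on the pile at (315,320), ~5 mm ahead of the lip. I'll grip the strip and press.

```bash
python3 -m jog '0.3 0 0 0 0 0 0;0.3 0 0 0 0 0 0;0.3 0 0 0 0 0 0;0.3 0 0 0 0 0 0;0.3 0 0 0 0 0 0;0.3 0 0 0.01 0 0 0;0.3 0 0 0.02 0 0 0;0.3 0 0 0.03 0 0 0;0.3 0 0 0.04 0 0 0;0.3 0 0 0.048 0 0 0;0.3 0 0 0.0525 0 0 0;0.3 0 0 0.0525 0 0 0;0.3 0 0 0.0525 0 0 0' 24; python3 top.py
```

```text
time: 26.7
ee_pos: [535.3, 62.4, 121.8]
eef_rot: [3.141, -0.002, -2.976]
force: [-3.2, -0.2, 6.6]
finger_gap: 0.474
finger_force: 25.7
515 530 2511 [104.4 105.2 105.9]
530 545 2295 [104.5 105.2 105.9]
545 560 2087 [104.5 105.1 105.9]
560 566 802 [104.5 105.2 105.9]
573 582 1267 [109.5 110.3 111. ]
front edge [506.5 506.6]
front face 984 [506.5 506.8 507.1]
```

```bash
python3 -m jog '0.3 0 0 0.0035 0 0 0;0.3 0 0 0.0035 0 0 0;0.3 0 0 0.0035 0 0 0;0.3 0 0 0.0035 0 0 0'; python3 top.py
```

```text
time: 27.15
ee_pos: [535.3, 62.4, 120.4]
eef_rot: [3.141, -0.002, -2.976]
force: [-2.8, -1.2, 8.1]
finger_gap: 0.479
finger_force: 26.2
515 530 2517 [102.9 103.7 104.4]
530 545 2289 [103.  103.7 104.4]
545 560 2101 [103.  103.7 104.4]
560 566 783 [103.  103.7 104.4]
573 582 1298 [109.5 110.4 111. ]
front edge [506.5 506.7]
front face 1011 [506.5 506.8 507.2]
```

```bash
python3 -m jog '0.3 -0.006 0 0 0 0 0;0.3 -0.012 0 0 0 0 0;0.3 -0.018 0 0 0 0 0;0.3 -0.024 0 0 0 0 0;0.3 -0.024 0 0 0 0 0'; python3 top.py
```

```text
time: 27.7
ee_pos: [546.3, 64.1, 120.3]
eef_rot: [3.141, -0.005, -2.976]
force: [-5.6, -1.2, 9.7]
finger_gap: 0.476
finger_force: 27.5
515 530 3832 [ 81.1 102.9 104.2]
530 545 2460 [102.9 103.6 104.3]
545 560 2239 [102.9 103.6 104.3]
560 566 846 [102.9 103.6 104.2]
573 582 1608 [103.6 110.2 111. ]
front edge [517.5 517.7]
front face 1011 [517.5 517.9 518.2]
```

```bash
python3 -m jog '0.3 -0.004 0 0 0 0 0;0.3 -0.008 0 0 0 0 0;0.3 -0.01 0 0 0 0 0;0.3 -0.01 0 0 0 0 0;0.3 -0.01 0 0 0 0 0' | grep -E "time|pos|force"; python3 top.py | tail -1;  python3 -m jog '0.3 -0.002 0 0 0 0 0;0.3 -0.003 0 0 0 0 0;0.3 -0.003 0 0 0 0 0' | grep -E "time|pos|force"; python3 top.py|tail -1
```

```text
time: 28.25
ee_pos: [550.8, 64.9, 120.2]
force: [-6.2, -1.6, 10.7]
finger_force: 27.9
front face 1006 [522.1 522.4 522.8]
time: 28.6
ee_pos: [552.2, 65.1, 120.3]
force: [-7.0, -2.0, 11.3]
finger_force: 28.0
front face 1005 [523.5 523.8 524.1]
```

```bash
python3 -m jog '0.3 -0.002 0 0 0 0 0;0.3 -0.002 0 0 0 0 0;0.3 -0.002 0 0 0 0 0' | grep -E "time|pos|force"; python3 top.py
```

```text
time: 28.95
ee_pos: [552.6, 65.1, 120.2]
force: [-8.3, -1.5, 13.0]
finger_force: 28.5
515 530 3297 [ 71.3  94.2 103.8]
530 545 2569 [102.8 103.6 104.3]
545 560 2338 [102.9 103.5 104.3]
560 566 879 [102.8 103.6 104.2]
573 582 1666 [103.6 110.2 111. ]
front edge [523.8 524. ]
front face 1003 [523.8 524.1 524.5]
```

B's front face is at the same place A's was when it met the wall (524.1), and the force is rising, so it is home. Releasing the same way.

```bash
python3 -m jog '0.3 0.001 0 0 0 0 0;0.3 0.001 0 -0.004 0 0 0;0.3 0.001 0 -0.006 0 0 0;0 0.001 0 -0.006 0 0 0;-0.1 0.001 0 -0.006 0 0 0;-0.1 0.001 0 -0.006 0 0 0;-0.1 0.001 0 -0.03 0 0 0;-0.2 0.001 0 -0.1 0 0 0;-0.3 0.001 0 -0.2 0 0 0;-0.3 0.06 0 -0.2 0 0 0;-0.3 0.06 0 -0.2 0 0 0;-0.3 0.06 0 -0.2 0 0 0'; python3 top.py; python3 - <<'E'
from h import *
p=grab_frame("wrist"); w,u,v=world(p); c,s=np.cos(np.radians(9.5)),np.sin(np.radians(9.5)); U=w[:,0]*c+w[:,1]*s; V=-w[:,0]*s+w[:,1]*c
for a,b in ((100,104),(92,98),(84,90),(76,80),(72,76)):
  k=(abs(V+28)<15)&(w[:,2]>a)&(w[:,2]<b)&(U<560); print(a,b,k.sum(),np.round(np.percentile(U[k],[5,50,95]),1) if k.sum() else "")
k=(U>510)&(U<550)&(V>-80)&(V<20); 
i=cv2.resize(p["frame"][60:380,180:480,::-1],None,fx=1.8,fy=1.8,interpolation=2); cv2.imwrite("pics/end.png",i)
E
```

```text
time: 30.2
ee_pos: [524.7, 60.6, 219.6]
eef_rot: [3.141, -0.002, -2.976]
force: [0.6, -0.2, -0.9]
finger_gap: 0.648
finger_force: 0.0
515 530 1230 [ 71.4  95.2 106.1]
530 545 926 [105.1 105.9 106.7]
545 560 884 [105.  105.8 106.6]
560 566 347 [104.9 105.8 106.5]
573 582 553 [109.2 110.3 111.1]
front edge [523.8 523.9]
front face 327 [523.8 524.1 524.5]
100 104 90 [523.8 524.2 524.8]
92 98 123 [523.8 524.2 524.5]
84 90 114 [523.8 524.1 524.4]
76 80 79 [523.9 524.2 524.5]
72 76 80 [519.4 524.  524.5]
```

View pics/end.png

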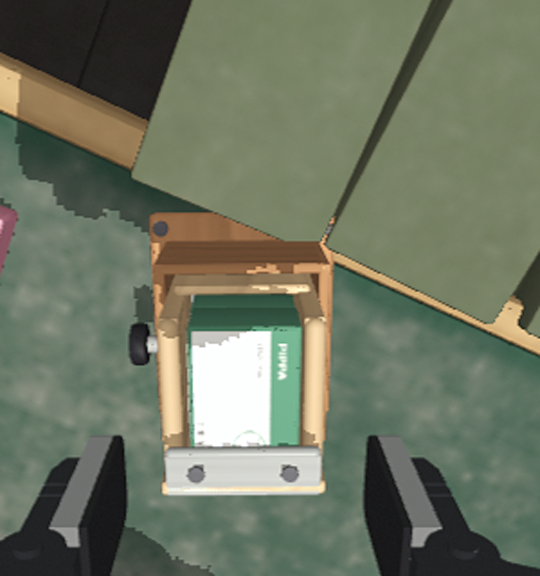

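The top carton sits flat under the lip (crop, about (245,385)). Both front faces are flush at u ≈ 524.1, and the gripper is clear. Handing in.

```bash
python3 -c "
from cell import ticket
print(ticket.sign_off())"
```

```text
the job is handed in; nothing more can be done
None
```

I loaded both cartons into the dispenser one after the other; they sit flat under the lip against the back wall, one above the other. I handed the job in at about 30 s with the gripper clear and the tape measure, spool and stamp untouched.

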